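Fit the roller keeper of a dough sheeter and lock it

TASK

The dough sheeter has been washed and its roller lies back in place: take the loose U-shaped keeper with the red grip out of the wooden block, pass its two legs down either side of the shaft end into the two holes of the open left bearing, and press it gently until its collars sit fully home on the flange. Then push the yellow lock slide at the front of that bearing all the way to the back, so that it locks both legs, and let go. Press no harder than about two kilograms anywhere, as the bearing and slide bend, and leave the other things on the worktop where they stand.

Things in the scene. Friction and masses are not known exactly. Their poses are not given: they have to be found in the camera images.
- keeper_grip (a point): Centre of the red moulded grip on the crown of the loose U-shaped keeper; 46 mm long along its x, 16 mm thick along its y, 36 mm high. z up. The two legs (12 mm steel, 48 mm apart along x) point down: collar undersides 66 mm and tapered tips 112 mm below this point. Same when turned half round. Starts 118 mm above the worktop; lift it 52 mm to clear its block.
- keeper: The keeper as a whole, 0.2 to 0.34 kg; origin midway between the undersides of the two brass collars on its legs, axes as at the grip. Below the collars each leg is 12 mm thick, narrowing from 10 mm down to a 6 mm neck at 20 to 24 mm down; below that 12 mm again, and the last 14 mm taper from 12 to 5 mm.
- block: Beech block, fixed, 110 (x) x 84 (y) x 52 mm, origin under its middle. Two pairs of holes; the keeper's legs stand in one pair, collars on the top face.
- bearing (a point): Open left bearing of the dough sheeter: midway between its two leg holes (14 mm wide, 24 mm either side along x, through a 14 mm thick flange), level with the flange's top at the lowest roller setting, 75 mm up. x from sheeter front to back, y left along the shaft, z up. Shaft end with brass bush: 28 mm thick, axis 22 mm above flange; 36 mm roller begins 30 mm to the right.
- sheeter: Dough sheeter, fixed; origin under its middle, axes as at the bearing, 80 mm from it. Its flange, shaft, roller and lock slide stand together 0 to 16 mm HIGHER than stated, as the thickness dial was left: not measured, to be felt. A sprung rubber button in each hole grips the legs, up to 12 N in all, while they pass: the keeper does not drop home by itself; home, the collars meet the flange and resist firmly.
- lock (a joint): Yellow keyhole slide under the open bearing's flange: 0 = out to the front (unlocked), 0.014 m = pushed to the back against its stop (locked). Slides along the bearing's x against about 2 N, stays where left. Passes only with the keeper's collars within 2 mm of the flange; otherwise jams on the legs after 3 to 4 mm.
- tab_start (a point): Fixed mark where the middle of the front face of the lock slide's upright tab is when unlocked (at the lowest roller setting). Tab: yellow, 26 mm wide (y), 6 mm thick (x), 46 mm tall; this point is 23 mm below its top. Push it along the bearing's +x, 14 mm. Axes as at the bearing.
- timer: Bystander: white wind-up kitchen timer, 58 mm across, 42 mm high; origin at its underside.
- ramekin: Bystander: small white glazed dish, 66 mm across, 34 mm high; origin at its underside.
- jar_brown: Bystander: square glass spice jar with light brown filling and grey cap, 46x46x96 mm; origin at its underside.
- jar_green: Bystander: square glass spice jar with dark green filling and grey cap, 46x46x96 mm; origin at its underside.
- strainer: Bystander: round steel sink strainer, 84 mm across, 21 mm high; origin at its underside.
- glass: Bystander: clear drinking glass, 81 mm across, 92 mm high; origin at its underside.

How it is judged:
By the outcome, as a careful person would: the job done as asked, in the order asked, and still so for the second after the job is handed in, with the robot touching nothing.
It also fails if it takes over 56 s, if anything falls off the work surface, if the arm or the gripper's body presses on something with over 40 N, if the wrist force passes 120 N, or if a joint passes its speed limit or range.

ROBOT

A 7-joint arm with a two-finger parallel gripper is mounted at the origin on a cart in front of the work surface, level with it; the furniture and walls round the work are solid. World frame = base frame: x ahead of the robot, y to its left, z up, the work surface at z = 0. Lengths are in mm, angles in rad, forces in N, time in s.
With the tool pointing down it reaches from about 400 to 850 mm from the base axis. Payload 6.9 kg.
Tool frame: the origin (TCP) lies on the centre line of the jaws, within the pads' length; the fingertips stand 25 mm ahead of it and the grasp point (between the pads) lies 6 mm ahead of it (tips_ahead is the z of the fingertips in the tool frame, in mm); z points along the fingers, y is the line along which they close (so a half turn about z gives the same grasp; the last joint's range is limited). The gripper opens to 85 mm and grips with 20 to 120 N. Pads are 22 mm wide; open, the fingers measure 114 mm over their backs; the gripper's body (76 mm by 85 mm) begins 54 mm behind the grasp point. The pads swing forward as they close: fully open they stand 13 mm farther back than shut.
Start: joints at [1.413, 0.507, -0.238, 1.5, 0.126, 1.149, -0.155], TCP at [162.336, -603.539, 256.275] pointing down, gripper open.
Joint ranges: [-3.08, 3.08], [-0.24, 2.05], [-1.43, 1.35], [0, 2.5], [-1.52, 4.66], [0.17, 1.96], [-2.89, 2.89]. Speed limits (rad/s): [2.39, 2.39, 3.14, 3.14, 3.14, 3.14, 3.14].

INTERFACE

Orientations are given as a rotation vector (axis times angle).
In Python, from bench import * gives the robot as it stands.
- The arm moves only by the tool drive_tool, never from a script. Its arguments are lists of equal length, an entry for each row: "translation": the shift along the tool's x, y, z in units of 25 mm (1.0 is 25 mm), a list of three; "angular": the turn, a rotation vector about the tool's x, y, z in units of 10 degrees (1.0 is 10 degrees), a list of three; "claw": the opening, from 0 (shut) to 1 (fully open). A call has 1 to 10 rows; each row shifts and turns the commanded pose from where the row before left it, along the tool's axes as they then stand; what a row does not reach is not made up. A row lasts 1/8 s, in which the tool goes at most 62.5 mm and 10.7 degrees, less where a joint would pass 70% of its speed; a pose out of reach is approached as far as the arm can. A call is refused whole if a number of a shift passes 1 or a number of a turn 1, either way. A call with a gripper value outside its range is refused whole. The fingers move at their own pace and stop on an object; "grip_force" is the grip in N (left out, the last holds). Time passes only in rows, so rows that do not move let the fingers close. It gives the time, the measured TCP pose, the force, the opening and the grip force at its end, in the units of the state.
- get_obs(): the state, without advancing time (a new reading comes with each control period).
- capture(name): name is "scene" or "side" or "wrist"; returns a dict with "img" (480x640x3 uint8, red, green, blue), "range_z" (480x640 float32, mm along the optical axis (not along the pixel's ray), 0 where there is no reading), "fovy" (degrees; the focal length in pixels is half the picture's height over the tangent of half this angle, whatever the lens; pixels are square), "cx", "cy" (the principal point, pixels), "R" (3x3) and "t" (3): a world point X has camera coordinates R X + t. Camera axes: x right, y down, z forward; pixel columns grow to the right and rows downward; lengths in mm; the calibration is good to about 2 mm. A picture is of the moment at which its call begins.
- sign_off(): hands the job in; it is judged then, once.
The state is a dict: "time": time; "joints": joint angles; "qd": joint speeds; "tau": joint torques, N m; "tool_pos": TCP position; "orientation": TCP orientation; "ft_force": force on the tool from outside, world axes, zero at the start; "moment": the same for the moment, N m; "grip_width": finger opening in mm; "finger_force": force on a finger pad.
Only numpy, scipy, OpenCV 4.12 (cv2) and the standard library are available. Lean on these libraries where they do the work, as an engineer would, in place of code of your own. Each camera call takes 0.05 s, during which the arm holds its last target. There are 200 camera calls.

## Working session

There is one attempt and no reset: what is moved stays moved. The work goes in short steps, Python scripts to look and compute and a tool call to move; the robot and the scene stay as the last step left them, time stands still between calls to the robot, and variables do not carry over. Pictures are saved under pics/ and viewed, at most 10 in all, crops included, and the job is handed in when it is done.

Besides the shell and the picture viewer there is one more tool, called in YAML: its name, and indented under it one key for each argument. drive_tool: Moves the arm, as the interface text tells. Its arguments: {"type":"object","properties":{"translation":{"type":"array","items":{"type":"array","items":{"type":"number"}}},"angular":{"type":"array","items":{"type":"array","items":{"type":"number"}}},"claw":{"type":"array","items":{"type":"number"}},"grip_force":{"type":"number"}},"required":["translation","angular","claw"]}

```bash
mkdir -p pics; ls; cat > h.py <<'E'
from bench import *
import numpy as np, cv2
from scipy.spatial.transform import Rotation as Ro
def pts(c):
    z=c["range_z"].astype(float);h,w=z.shape
    f=h/2/np.tan(np.radians(c["fovy"])/2)
    u,v=np.meshgrid(np.arange(w),np.arange(h))
    P=np.stack([(u-c["cx"])/f*z,(v-c["cy"])/f*z,z],-1)
    return (P-np.array(c["t"]))@np.array(c["R"])
def save(c,n): cv2.imwrite("pics/"+n,c["img"][:,:,::-1])
E
python3 - <<'E'
from h import *
import pickle
o=get_obs();print(o)
for n in("scene","side","wrist"):
    c=capture(n);save(c,n+"0.png");pickle.dump(c,open(n+"0.pkl","wb"))
    print(n,c["fovy"],(-np.array(c["R"]).T@np.array(c["t"])).round(),(c["range_z"]>0).mean())
E
```

```text
pics
{'time': 0.0, 'joints': array([ 1.41349698,  0.50833584, -0.2374855 ,  1.50114852,  0.12572391,
        1.14888186, -0.15477034]), 'qd': array([ 0.00126884,  0.00066037, -0.00047118, -0.00162887, -0.00087166,
       -0.00020656, -0.00085722]), 'tau': array([-1.52738849e-04, -6.20601654e+01, -2.18675561e+00, -2.49651307e+01,
        1.25446968e-02,  1.20692150e-02,  1.50944192e-05]), 'tool_pos': array([ 162.14485764, -603.12564594,  255.42409194]), 'orientation': array([-3.11276311e+00, -4.11424805e-01,  4.80643839e-04]), 'ft_force': array([ 0.17004759, -1.02135908,  1.04258517]), 'moment': array([0.02164718, 0.00135363, 0.02165925]), 'finger_force': 0.0, 'grip_width': 85.63799608989676}
scene 57.02688099951584 [-26. 492. 541.] 0.9959244791666667
side 55.986749518529535 [ 278. -650.  433.] 0.9957877604166666
wrist 69.79288752742362 [ 237. -583.  374.] 0.9961165364583333
```

View pics/scene0.png

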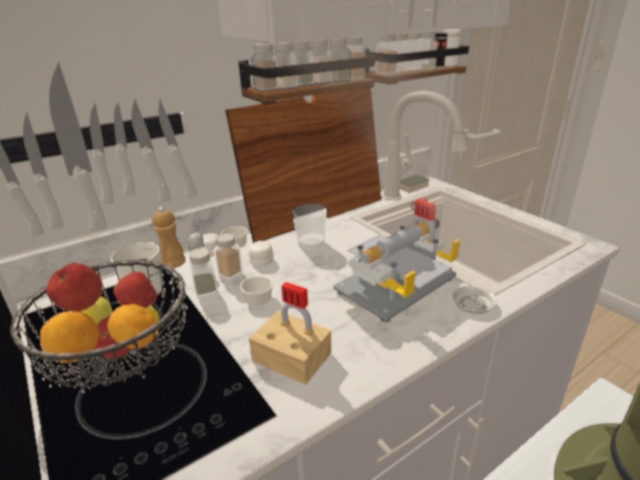

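View pics/side0.png

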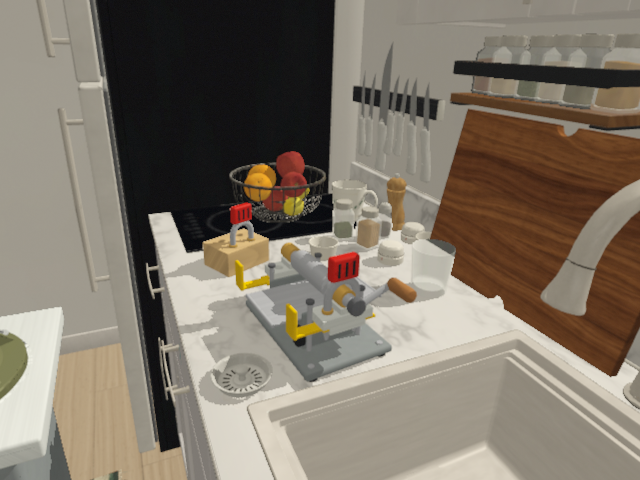

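The scene view shows the loose keeper's red grip at (294,296) on the block, and the sheeter's open bearing on the block side, with its bush at (372,255) and yellow tab at (404,285). The fixed keeper is at (425,210). In the side view the loose grip is at (241,213), the open side's tab at (240,275) and the other tab at (292,322).

```bash
cat >> h.py <<'E'
def comps(c,kind,amin=25):
    hsv=cv2.cvtColor(np.ascontiguousarray(c["img"]),cv2.COLOR_RGB2HSV);H,S,V=[hsv[...,i].astype(int) for i in range(3)]
    if kind=="red": m=((H<6)|(H>174))&(S>190)&(V>90)
    if kind=="yel": m=(H>20)&(H<30)&(S>190)&(V>100)
    if kind=="wood": m=(H>10)&(H<22)&(S>80)&(V>120)
    if kind=="bush": m=(H>10)&(H<20)&(S>130)&(V>60)
    n,L,st,ce=cv2.connectedComponentsWithStats(m.astype(np.uint8))
    return [(L==i,ce[i]) for i in range(1,n) if st[i,4]>=amin]
def rect(P):
    r=cv2.minAreaRect(P[:,:2].astype(np.float32));return [np.round(np.array(x),1) for x in r]
E
python3 - <<'E'
from h import *
import pickle
for n in("scene","side"):
    c=pickle.load(open(n+"0.pkl","rb"));P=pts(c)
    for k in("red","yel","wood","bush"):
        for m,ce in comps(c,k):
            m2=cv2.erode(m.astype(np.uint8),np.ones((3,3)))>0
            if m2.sum()<10:m2=m
            Q=P[m2];Q=Q[(np.abs(Q[:,0])<600)&(Q[:,2]<200)&(Q[:,2]>20)]
            if len(Q)<8 or Q[:,1].mean()>0: continue
            print(n,k,ce.round(),m.sum(),"med",np.median(Q,0).round(1),"z",np.percentile(Q[:,2],[1,99]).round(1),rect(Q))
E
```

```text
scene yel [449. 254.] 100 med [ 460.5 -154.2   78.9] z [64.7 92.3] [array([ 472.9, -157.1]), array([15.5, 36.3]), np.float64(66.7)]
scene wood [423. 228.] 100 med [ 533.9 -143.7  114.6] z [105.2 119.5] [array([ 537.8, -144.9]), array([15. , 18.2]), np.float64(84.9)]
scene wood [451. 250.] 144 med [ 462.  -160.    80.5] z [ 62.7 108. ] [array([ 482.5, -156.6]), array([46.8, 26.9]), np.float64(6.6)]
scene wood [400. 284.] 170 med [475.5  -9.6  65.1] z [ 29.1 107. ] [array([472.5, -10.5]), array([71.3, 92.2]), np.float64(47.6)]
scene bush [424. 228.] 56 med [ 532.3 -144.5  114.2] z [108.3 118.8] [array([ 534.3, -145.1]), array([ 7.4, 13.8]), np.float64(68.5)]
side red [342. 267.] 621 med [ 536.1 -159.4  160.8] z [139.6 170.7] [array([ 541.8, -158.3]), array([41.1, 10.9]), np.float64(0.7)]
side yel [247. 278.] 353 med [433.8  -6.8  73.6] z [ 67.5 110.2] [array([456.5,  -5. ]), array([54.1, 21.2]), np.float64(8.1)]
side yel [298. 326.] 533 med [ 464.6 -165.4   75.5] z [ 66.6 109.3] [array([ 481.6, -163. ]), array([41.7, 22.7]), np.float64(2.5)]
side wood [341. 294.] 241 med [ 536.  -161.6  117.9] z [104.8 122.7] [array([ 539.3, -160.3]), array([16.9, 17.1]), np.float64(8.1)]
side wood [327. 312.] 49 med [ 517.5 -161.6   90. ] z [87.9 91.1] [array([ 518.3, -161.9]), array([3.5, 9.8]), np.float64(69.8)]
side bush [401. 290.] 371 med [ 599.  -197.9  132.8] z [128.9 137.6] [array([ 598.9, -203. ]), array([ 2.3, 30.1]), np.float64(2.2)]
side bush [339. 296.] 86 med [ 534.2 -163.5  113.2] z [100.1 121.2] [array([ 535. , -159.2]), array([11.6, 21.7]), np.float64(22.4)]
```

View pics/wrist0.png

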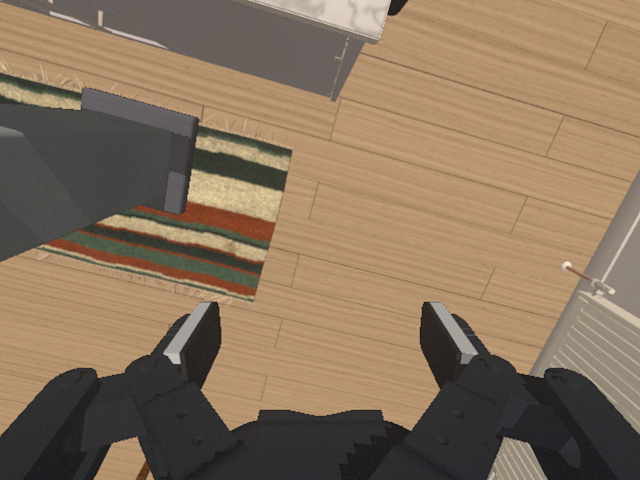

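The wrist view shows only floor and the open fingers, with nothing useful yet. Next I measure the loose keeper and the sheeter axes.

```bash
python3 - <<'E'
from h import *
import pickle
for n in("scene","side"):
    c=pickle.load(open(n+"0.pkl","rb"));P=pts(c)
    for k in("red","wood","bush","yel"):
        for m,ce in comps(c,k):
            m2=cv2.erode(m.astype(np.uint8),np.ones((3,3)))>0
            Q=P[m2];Q=Q[(Q[:,0]>300)&(Q[:,0]<620)&(Q[:,2]<200)&(Q[:,2]>20)&(Q[:,1]<320)]
            if len(Q)<8: continue
            print(n,k,ce.round(),m.sum(),"med",np.median(Q,0).round(1),"z",np.percentile(Q[:,2],[1,99]).round(1),rect(Q))
            if k=="yel":
                T=Q[Q[:,2]>80]; print("  tabtop",np.median(T,0).round(1),np.ptp(T[:,:2],axis=0).round(1),rect(T))
    # block top
    B=P[(np.abs(P[...,2]-52)<4)&(P[...,0]>300)&(P[...,0]<500)&(P[...,1]>60)&(P[...,1]<330)]
    print(n,"blocktop",rect(B),len(B))
    # sheeter shaft/roller high points
    S=P[(P[...,2]>95)&(P[...,2]<135)&(P[...,0]>420)&(P[...,0]<640)&(P[...,1]>-130)&(P[...,1]<60)]
    print("shaft",len(S),rect(S),S.mean(0).round(1))
    T=S[S[:,2]>112]
    for y in range(-130,60,15):
        q=T[(T[:,1]>=y)&(T[:,1]<y+15)]
        if len(q)>5: print(y,len(q),np.median(q,0).round(1),q[:,2].max().round(1), q[:,0].min().round(1),q[:,0].max().round(1))
E
```

```text
scene red [295. 294.] 342 med [479.4 204.4 129.2] z [108.6 134.7] [array([483.7, 205.2]), array([38.1,  8.5]), np.float64(26.8)]
scene wood [423. 228.] 100 med [ 533.9 -143.7  114.6] z [105.2 119.5] [array([ 537.8, -144.9]), array([15. , 18.2]), np.float64(84.9)]
scene wood [451. 250.] 144 med [ 461.4 -166.1  101.3] z [ 96.7 107.2] [array([ 461.6, -166.1]), array([1.5, 5.9]), np.float64(27.8)]
scene wood [373. 253.] 191 med [516.9   8.7 115.3] z [105.2 120.2] [array([520. ,   8.3]), array([17.6, 28. ]), np.float64(5.2)]
scene wood [290. 347.] 3827 med [462.8 231.6  49.4] z [20.9 53.8] [array([478.4, 221.9]), array([108.2,  82.8]), np.float64(25.2)]
scene bush [424. 228.] 56 med [ 532.3 -144.5  114.2] z [108.3 118.8] [array([ 534.3, -145.1]), array([ 7.4, 13.8]), np.float64(68.5)]
scene bush [373. 253.] 136 med [516.7   8.5 115.2] z [107.2 120.1] [array([518.1,   9.2]), array([12.9, 25.6]), np.float64(7.8)]
scene yel [449. 254.] 100 med [ 460.5 -154.2   78.9] z [64.7 92.3] [array([ 472.9, -157.1]), array([15.5, 36.3]), np.float64(66.7)]
  tabtop [ 459.6 -153.6   85.7] [ 3.9 11.6] [arr
[... 2428 characters left out ...]
array([ 464.6, -164.7]), array([ 7. , 19.7]), np.float64(4.6)]
side blocktop [array([474.8, 215.3]), array([95.5, 87.3]), np.float64(25.2)] 559
shaft 1381 [array([509.3, -55.7]), array([148.5, 156. ]), np.float64(5.1)] [519.3 -55.7 114.9]
-130 95 [ 531.1 -122.   117.9] 125.8 523.0 538.2
-115 101 [ 529.2 -107.3  122.2] 126.8 521.4 542.9
-100 112 [528.9 -92.8 123.3] 127.7 519.8 548.1
-85 112 [527.8 -78.2 123.2] 127.0 518.6 549.3
-70 103 [525.8 -62.7 123.2] 127.4 516.9 548.6
-55 101 [524.4 -47.4 123.1] 127.1 515.3 546.8
-40 93 [523.3 -32.8 123.5] 127.3 514.3 544.8
-25 12 [522.3 -11.6 116.1] 125.8 515.6 528.6
-10 85 [523.3  -4.3 119.4] 123.1 514.6 538.3
5 61 [520.1  13.  120. ] 123.2 513.1 535.0
```

```bash
cat >> h.py <<'E'
def plan(xyz,yawy,n=1):
    """rotation (about tool z, units 10deg) so tool y points at world yaw (mod 180), and shift in final tool axes (25mm)"""
    o=get_obs();M=Ro.from_rotvec(o["orientation"]).as_matrix()
    cur=np.degrees(np.arctan2(M[1,1],M[0,1]));d=(yawy-cur+90)%180-90
    c,s=np.cos(np.radians(yawy)),np.sin(np.radians(yawy))
    y=np.array([c,s,0]);y=y if abs((yawy-cur+180)%360-180)<=90 else -y
    z=np.array([0,0,-1.]);x=np.cross(y,z);T=np.stack([x,y,z],1)
    e=Ro.from_matrix(M.T@T).as_rotvec(degrees=True)/10
    sh=T.T@(np.array(xyz)-o["tool_pos"])/25
    print("t",round(o["time"],2),"tcp",o["tool_pos"].round(1),"yaw",round(cur,1),"turn",e.round(2),"shift",sh.round(3),"F",o["ft_force"].round(1),"j",o["joints"].round(2))
    return T
E
python3 - <<'E'
from h import *
import pickle
print(plan([488,200,230],115))
print(plan([400,-300,256],115))
for n in("scene","side"):
    c=pickle.load(open(n+"0.pkl","rb"));P=pts(c).reshape(-1,3)
    q=P[(P[:,2]>185)&(P[:,2]<700)&(P[:,0]>200)&(P[:,0]<640)&(P[:,1]<350)&(P[:,1]>-700)]
    print(n,len(q)); 
    for y in range(-700,350,75):
        a=q[(q[:,1]>=y)&(q[:,1]<y+75)]
        if len(a): print(y,a.min(0).round(),a.max(0).round(),len(a))
E
```

```text
t 0.15 tcp [ 162.2 -603.2  255.6] yaw -74.9 turn [-0.01 -0.   -0.99] shift [ 25.389 -23.611   1.025] F [-0.3  0.4  0.1] j [ 1.41  0.51 -0.24  1.5   0.13  1.15 -0.15]
[[ 0.90630779  0.42261826  0.        ]
 [ 0.42261826 -0.90630779  0.        ]
 [ 0.         -0.         -1.        ]]
t 0.15 tcp [ 162.2 -603.2  255.6] yaw -74.9 turn [-0.01 -0.   -0.99] shift [13.746 -6.973 -0.015] F [-0.3  0.4  0.1] j [ 1.41  0.51 -0.24  1.5   0.13  1.15 -0.15]
[[ 0.90630779  0.42261826  0.        ]
 [ 0.42261826 -0.90630779  0.        ]
 [ 0.         -0.         -1.        ]]
scene 0
side 1294
-700 [ 278. -650.  433.] [ 278. -650.  433.] 1294
```

drive_tool:
  translation:
    - [1,0,0]
    - [1,0,0]
    - [1,0,0]
    - [1,0,0]
    - [1,0,0]
    - [1,0,0]
    - [1,0,0]
    - [1,0,0]
    - [1,0,0]
    - [1,0,0]
  angular:
    - [0,0,-0.5]
    - [0,0,-0.49]
    - [0,0,0]
    - [0,0,0]
    - [0,0,0]
    - [0,0,0]
    - [0,0,0]
    - [0,0,0]
    - [0,0,0]
    - [0,0,0]
  claw: [1,1,1,1,1,1,1,1,1,1]

```text
time: 1.4
tool_pos: [393.9, -502.0, 256.3]
orientation: [-3.065, -0.687, -0.001]
ft_force: [0.7, -0.4, 0.2]
grip_width: 85.4
finger_force: 0.0
```

drive_tool:
  translation:
    - [0.8,-1,0]
    - [0.8,-1,0]
    - [0.8,-1,0]
    - [0.8,-1,0]
    - [0.8,-1,0]
    - [0.8,-1,0]
    - [0.8,-1,0]
    - [0.8,-1,0]
    - [0.8,-1,0]
    - [0.8,-1,0]
  angular:
    - [0,0,0]
    - [0,0,0]
    - [0,0,0]
    - [0,0,0]
    - [0,0,0]
    - [0,0,0]
    - [0,0,0]
    - [0,0,0]
    - [0,0,0]
    - [0,0,0]
  claw: [1,1,1,1,1,1,1,1,1,1]

```text
time: 2.65
tool_pos: [468.0, -190.0, 256.5]
orientation: [-3.065, -0.687, -0.001]
ft_force: [-0.7, 0.3, 0.0]
grip_width: 85.4
finger_force: 0.0
```

drive_tool:
  translation:
    - [0.5,-1,0]
    - [0.5,-1,0]
    - [0.5,-1,0]
    - [0.5,-1,0]
    - [0.5,-1,0]
    - [0.5,-1,0]
    - [0,0,0]
    - [0,0,0]
  angular:
    - [0,0,0]
    - [0,0,0]
    - [0,0,0]
    - [0,0,0]
    - [0,0,0]
    - [0,0,0]
    - [0,0,0]
    - [0,0,0]
  claw: [1,1,1,1,1,1,1,1]

```text
time: 3.65
tool_pos: [471.8, -24.9, 256.3]
orientation: [3.066, 0.683, -0.0]
ft_force: [-0.3, -0.5, -0.3]
grip_width: 85.4
finger_force: 0.0
```

```bash
python3 - <<'E'
from h import *
import pickle
plan([488,200,230],115)
c=capture("wrist");save(c,"w1.png");pickle.dump(c,open("w1.pkl","wb"))
print((-np.array(c["R"]).T@np.array(c["t"])).round(1))
E
```

```text
t 3.65 tcp [471.8 -24.9 256.3] yaw -64.9 turn [0.   0.   0.01] shift [ 4.388 -7.88   1.054] F [-0.3 -0.5 -0.3] j [ 0.34  0.29 -0.45  1.88  0.15  1.   -1.3 ]
[542.2   8.4 374.5]
```

View pics/w1.png

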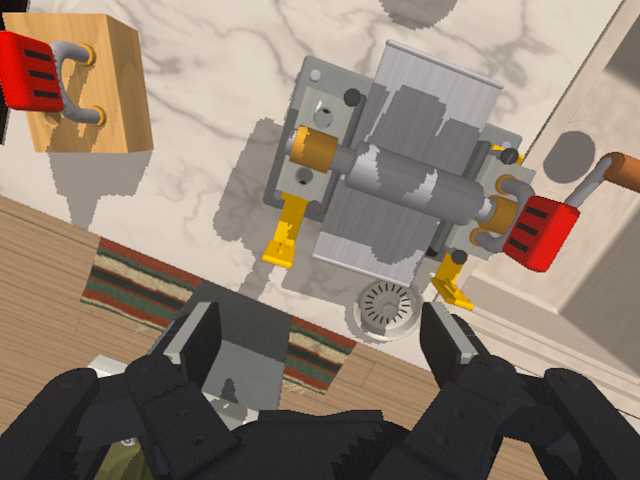

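The wrist view shows both leg holes at about (324,114) and (305,176), the bush at (316,148), the open tab at (279,250), and the keeper at left (30,70).

```bash
cat >> h.py <<'E'
def ray(c,u,v,z):
    f=240/np.tan(np.radians(c["fovy"])/2);R=np.array(c["R"]);C=-R.T@np.array(c["t"])
    d=R.T@np.array([(u-c["cx"])/f,(v-c["cy"])/f,1]);return C+d*(z-C[2])/d[2]
E
python3 - <<'E'
from h import *
import pickle
c=pickle.load(open("w1.pkl","rb"));P=pts(c);g=cv2.cvtColor(c["img"],cv2.COLOR_RGB2GRAY)
for (u,v) in((324,114),(305,176)):
    p=P[v-22:v+23,u-22:u+23].reshape(-1,3);q=p[(p[:,2]>70)&(p[:,2]<96)];print("flange z",np.percentile(q[:,2],[10,50,90]).round(1),len(q))
    w=g[v-14:v+15,u-14:u+15];print(w[::2,::2])
for k in("yel","red"):
  for m,ce in comps(c,k):
    Q=P[cv2.erode(m.astype(np.uint8),np.ones((3,3)))>0]
    if len(Q)<10: continue
    T=Q[Q[:,2]>np.percentile(Q[:,2],99)-6];print(k,ce.round(),Q[:,2].max().round(1),"top",T.mean(0).round(1),rect(T))
print("bush",rect(P[130:165,290:335].reshape(-1,3)[lambda_] ) if False else "")
for m,ce in comps(c,"bush"):
    Q=P[m];Q=Q[Q[:,2]>80]
    if len(Q)>20: print("bush",ce,Q[:,2].max().round(1),rect(Q))
E
python3 -c "
import cv2;i=cv2.imread('pics/w1.png')[70:290,230:390];cv2.imwrite('pics/w1c.png',cv2.resize(i,None,fx=2.7,fy=2.7,interpolation=cv2.INTER_CUBIC))"
```

```text
flange z [85.4 86.6 87.6] 1455
[[154 153 155 156 156 178 160 161 157 149 153 153 153 157 159]
 [154 153 157 152 172 233 157 158 152 153 156 154 153 157 155]
 [154 156 157 155 209 224 157 156 152 154 155 155 155 159 155]
 [153 157 157 168 232 197 152 152 151 152 153 156 157 155 153]
 [154 155 157 195 201 127 117 114 116 136 154 157 155 158 152]
 [155 157 154 188 128 114 103  40  37 106 140 153 155 156 155]
 [151 156 141 153 132 139 138  91  42  50 119 149 155 156 154]
 [155 156 117 133 135 136 135 137 140 141 130 143 154 154 155]
 [156 152 113 133 136 134 136 136 137 136 136 138 153 154 152]
 [155 152 117 133 134 138 137 136 135 139 137 139 150 152 155]
 [153 154 119 134 132 136 135 136 135 136 137 133 153 153 152]
 [154 157 131 136 135 134 134 133 136 141 121 152 152 151 156]
 [156 156 151 129 135 135 135 135 136  91 137 153 151 151 152]
 [158 156 155 146 131 134 135 135 121 126 154 155 150 153 152]
 [ 93 133 154 156 148 138 145 143 151 153 156 153 149 155 150]]
flange z [85.2 86.5 87.5] 1200
[[136 113  87  85  87  89  92  92  98  91  97  96  97  97 102]
 [153 151 152 134 107  83  87
[... 1120 characters left out ...]
5] [array([505.6, 106.4]), array([ 43.4, 204.7]), np.float64(8.5)]
red [542. 233.] 374.5 top [ 545.6 -147.3  171.8] [array([535.4, -75.3]), array([ 43. , 164.3]), np.float64(7.4)]
bush 
bush [88.73799051 82.59775765] 374.5 [array([523.6, 108.9]), array([ 39.2, 200.5]), np.float64(21.6)]
bush [313.55099247 149.25051335] 374.5 [array([528.4,   7.9]), array([27.7, 30.4]), np.float64(7.1)]
bush [623.32778865 170.64285714] 374.5 [array([582.4, -99.6]), array([ 22.7, 229.3]), np.float64(14.7)]
bush [502.1496063  182.77165354] 374.5 [array([552.1, -72.9]), array([ 15.9, 163.1]), np.float64(12.5)]
bush [497.65072303 217.3570634 ] 374.5 [array([549.5, -77.5]), array([166.7,  44.6]), np.float64(79.8)]
```

View pics/w1c.png

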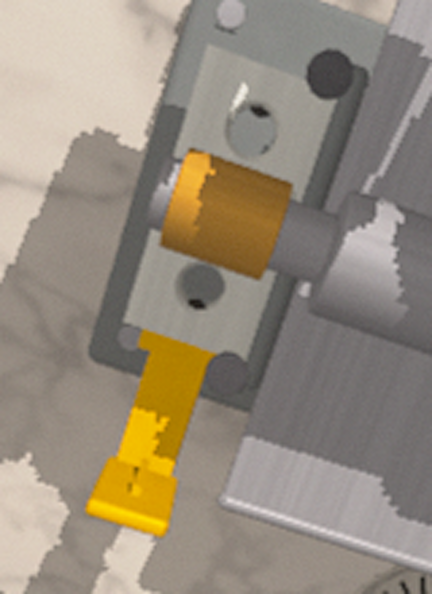

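The crop shows the hole centres at full-image pixels of about (323,117.5) and (304.2,176), with the tab's top edge near (279,250).

```bash
python3 - <<'E'
from h import *
import pickle
c=pickle.load(open("w1.pkl","rb"));P=pts(c)
a=ray(c,323,117.6,86.5);b=ray(c,304.2,176,86.5);d=a-b
print("holes",a.round(1),b.round(1),"dist",np.linalg.norm(d).round(1),"mid",((a+b)/2).round(1),"yaw x",np.degrees(np.arctan2(d[1],d[0])).round(1))
for k in("yel","red","bush"):
  for m,ce in comps(c,k):
    Q=P[cv2.erode(m.astype(np.uint8),np.ones((3,3)))>0];Q=Q[Q[:,2]<200]
    if len(Q)<10: continue
    zt=np.percentile(Q[:,2],98);T=Q[Q[:,2]>zt-5];print(k,ce.round(),"z",zt.round(1),"top",T.mean(0).round(1),len(T),rect(T))
R=P[120:260,340:490].reshape(-1,3);R=R[(R[:,2]>118)&(R[:,2]<128)&(R[:,1]<-25)&(R[:,1]>-115)];v=cv2.fitLine(R[:,:2].astype(np.float32),cv2.DIST_HUBER,0,.01,.01).ravel();print("roller",v,np.degrees(np.arctan2(v[1],v[0]))%180)
B=P[(np.abs(P[...,2]-52)<3)&(P[...,1]>60)];print("block",rect(B[(B[:,0]<600)&(B[:,0]>380)&(B[:,1]<300)]))
E
```

```text
holes [551.7  10.3  86.5] [503.7   4.9  86.5] dist 48.3 mid [527.7   7.6  86.5] yaw x 6.4
yel [286. 232.] z 111.0 top [434.8  -2.6 109.8] 160 [array([434.4,  -2.9]), array([ 4.2, 22.8]), np.float64(5.7)]
yel [450. 283.] z 111.2 top [ 465.7 -157.9  109.6] 135 [array([ 465.6, -158.9]), array([ 3.5, 23.3]), np.float64(5.8)]
red [26. 74.] z 137.8 top [491.2 198.2 136. ] 1695 [array([491.5, 200.4]), array([43.9, 16.2]), np.float64(24.6)]
red [542. 233.] z 171.5 top [ 545.7 -149.   169.8] 1534 [array([ 545. , -149.7]), array([43. , 14.3]), np.float64(7.4)]
bush [89. 83.] z 55.9 top [489.8 211.4  52.9] 7919 [array([483.7, 219.3]), array([107.9,  84.6]), np.float64(25.0)]
bush [314. 149.] z 123.3 top [527.3   6.5 121.3] 971 [array([527.8,   7.4]), array([22. , 27.6]), np.float64(4.8)]
bush [623. 171.] z 141.1 top [ 606.1 -189.8  138.8] 725 [array([ 607. , -192.7]), array([16.7, 26.5]), np.float64(5.7)]
bush [502. 183.] z 92.4 top [ 568.6 -142.8   91.1] 37 [array([ 568.9, -143.8]), array([ 5.5, 13.9]), np.float64(85.6)]
bush [498. 217.] z 123.1 top [ 543.9 -142.9  120.9] 467 [array([ 543.7, -143.2]), array([21.3, 14.2]), np.float64(5.3)]
roller [ 1.2961672e-01 -9.9156415e-01  5.3649902e+02 -6.9346169e+01] 97.44745
block [array([482.8, 219.6]), array([110.3,  86.5]), np.float64(24.9)]
```

drive_tool:
  translation:
    - [0.5,-0.87,0]
    - [0.5,-0.87,0]
    - [0.5,-0.87,0]
    - [0.5,-0.87,0]
    - [0.5,-0.87,0]
    - [0.5,-0.87,0]
    - [0.5,-0.87,0]
    - [0.5,-0.87,0.5]
    - [0.5,-0.87,1]
    - [0,0,1]
  angular:
    - [0,0,0]
    - [0,0,0]
    - [0,0,0]
    - [0,0,0]
    - [0,0,0]
    - [0,0,0]
    - [0,0,0]
    - [0,0,0]
    - [0,0,0]
    - [0,0,0]
  claw: [1,1,1,1,1,1,1,1,1,1]

```text
time: 4.95
tool_pos: [491.5, 201.1, 193.2]
orientation: [-3.065, -0.682, -0.001]
ft_force: [-0.5, 0.4, 0.6]
grip_width: 85.5
finger_force: 0.0
```

drive_tool:
  translation:
    - [0,0,0]
    - [0,0,0]
  angular:
    - [0,0,0]
    - [0,0,0]
  claw: [1,1]

```text
time: 5.2
tool_pos: [491.9, 199.0, 194.5]
orientation: [3.068, 0.677, 0.001]
ft_force: [0.4, 0.1, 0.3]
grip_width: 85.2
finger_force: 0.0
```

```bash
python3 - <<'E'
from h import *
import pickle
c=capture("wrist");P=pts(c)
for m,ce in comps(c,"red"):
    Q=P[cv2.erode(m.astype(np.uint8),np.ones((3,3)))>0];Q=Q[(Q[:,2]<150)]
    if len(Q)<10: continue
    zt=np.percentile(Q[:,2],95);T=Q[Q[:,2]>zt-4];print(ce.round(),"z",zt.round(1),len(T),rect(T))
plan([491.5,200.4,126],115)
E
```

```text
[316. 266.] z 137.4 1794 [array([492.3, 202.5]), array([43.6, 14.2]), np.float64(25.2)]
t 5.25 tcp [492.  199.2 194.8] yaw -65.1 turn [ 0.   -0.01 -0.01] shift [ 0.004 -0.052  2.753] F [ 0.7 -0.2  0.5] j [-0.1   0.45 -0.48  1.84  0.26  0.92 -1.83]
```

drive_tool:
  translation:
    - [0.04,-0.08,0.5]
    - [0,0,0.75]
    - [0,0,0.75]
    - [0,0,0.5]
    - [0,0,0.25]
    - [0,0,0]
    - [0,0,0]
    - [0,0,0]
    - [0,0,0]
    - [0,0,0]
  angular:
    - [0,0,0]
    - [0,0,0]
    - [0,0,0]
    - [0,0,0]
    - [0,0,0]
    - [0,0,0]
    - [0,0,0]
    - [0,0,0]
    - [0,0,0]
    - [0,0,0]
  claw: [1,1,1,1,1,1,0.5,0,0,0]
  grip_force: 60

```text
time: 6.5
tool_pos: [491.4, 201.8, 125.3]
orientation: [3.067, 0.679, 0.001]
ft_force: [-2.0, -0.6, 3.5]
grip_width: 15.2
finger_force: 58.3
```

drive_tool:
  translation:
    - [0,0,0]
    - [0,0,0]
    - [0,0,0]
    - [0,0,0]
  angular:
    - [0,0,0]
    - [0,0,0]
    - [0,0,0]
    - [0,0,0]
  claw: [0,0,0,0]

```text
time: 7.0
tool_pos: [491.4, 201.7, 125.3]
orientation: [3.067, 0.678, 0.001]
ft_force: [-0.8, -1.7, 4.7]
grip_width: 15.1
finger_force: 58.6
```

drive_tool:
  translation:
    - [0,0,-0.2]
    - [0,0,-0.4]
    - [0,0,-0.6]
    - [0,0,-0.8]
    - [0,0,-0.8]
    - [0,0,-0.8]
    - [0,0,-0.8]
    - [0,0,-0.8]
    - [0,0,-0.5]
    - [0,0,0]
  angular:
    - [0,0,0]
    - [0,0,0]
    - [0,0,0]
    - [0,0,0]
    - [0,0,0]
    - [0,0,0]
    - [0,0,0]
    - [0,0,0]
    - [0,0,0]
    - [0,0,0]
  claw: [0,0,0,0,0,0,0,0,0,0]

```text
time: 8.25
tool_pos: [491.6, 202.0, 268.6]
orientation: [-3.067, -0.679, -0.003]
ft_force: [0.0, 0.6, -3.7]
grip_width: 15.3
finger_force: 58.5
```

drive_tool:
  translation:
    - [0,0,0]
    - [0,0,0]
    - [0,0,0]
    - [0,0,0]
  angular:
    - [0,0,0.47]
    - [0,0,0.47]
    - [0,0,0.47]
    - [0,0,0.47]
  claw: [0,0,0,0]

```text
time: 8.75
tool_pos: [490.9, 201.5, 266.6]
orientation: [3.137, 0.165, -0.003]
ft_force: [0.3, 0.3, -3.1]
grip_width: 15.5
finger_force: 58.4
```

```bash
python3 - <<'E'
from h import *
print(plan([527.7,7.6,260],96.2))
E
```

```text
t 8.75 tcp [490.9 201.5 266.6] yaw -84.0 turn [ 0.    0.01 -0.02] shift [0.627 7.871 0.264] F [ 0.3  0.3 -3.1] j [-0.14  0.37 -0.43  1.73  0.17  1.08 -2.08]
[[ 0.99415096  0.10799936  0.        ]
 [ 0.10799936 -0.99415096  0.        ]
 [ 0.         -0.         -1.        ]]
```

drive_tool:
  translation:
    - [0.06,0.6,0]
    - [0.07,0.9,0]
    - [0.07,0.9,0]
    - [0.07,0.9,0]
    - [0.07,0.9,0]
    - [0.07,0.9,0]
    - [0.07,0.9,0]
    - [0.07,0.9,0]
    - [0.07,0.7,0]
    - [0.01,0.26,0]
  angular:
    - [0,0,0]
    - [0,0,0]
    - [0,0,0]
    - [0,0,0]
    - [0,0,0]
    - [0,0,0]
    - [0,0,0]
    - [0,0,0]
    - [0,0,0]
    - [0,0,0]
  claw: [0,0,0,0,0,0,0,0,0,0]

```text
time: 10.0
tool_pos: [528.0, 6.3, 267.2]
orientation: [3.137, 0.167, -0.001]
ft_force: [-0.9, 0.8, -2.9]
grip_width: 15.3
finger_force: 58.7
```

drive_tool:
  translation:
    - [0,0,0]
    - [0,0,0]
    - [0,0,0]
  angular:
    - [0,0,0]
    - [0,0,0]
    - [0,0,0]
  claw: [0,0,0]

```text
time: 10.38
tool_pos: [528.0, 9.0, 267.6]
orientation: [-3.137, -0.171, -0.0]
ft_force: [-0.3, 0.1, -2.6]
grip_width: 15.2
finger_force: 58.7
```

```bash
python3 - <<'E'
from h import *
import pickle
plan([527.7,7.6,250],96.2)
for n in("wrist","side"):
    c=capture(n);pickle.dump(c,open(n+"2.pkl","wb"));save(c,n+"2.png")
    P=pts(c)
    for m,ce in comps(c,"red"):
        Q=P[cv2.erode(m.astype(np.uint8),np.ones((3,3)))>0];Q=Q[(Q[:,2]<300)&(Q[:,2]>200)]
        if len(Q)<10: continue
        zt=np.percentile(Q[:,2],95);print(n,ce.round(),"z",np.percentile(Q[:,2],[2,98]).round(1),len(Q),rect(Q))
import cv2
a=cv2.imread("pics/wrist2.png")[:, :];b=cv2.resize(cv2.imread("pics/side2.png")[130:350,200:420],(480,480),interpolation=cv2.INTER_CUBIC)
cv2.imwrite("pics/m2.png",cv2.resize(np.hstack([a,b]),(800,343)))
E
```

```text
t 10.38 tcp [528.    9.  267.6] yaw -83.8 turn [-0. -0.  0.] shift [-0.016  0.054  0.705] F [-0.3  0.1 -2.6] j [ 0.2   0.36 -0.38  1.73  0.15  1.08 -1.68]
wrist [320. 332.] z [252.4 279.7] 5019 [array([528.4,   9.3]), array([45.1, 15.1]), np.float64(6.7)]
side [304. 164.] z [248.9 274. ] 12 [array([547.1,   3.2]), array([2.1, 0.4]), np.float64(68.6)]
side [281. 165.] z [247.3 277.6] 141 [array([507.8,   1.7]), array([ 7.9, 12.4]), np.float64(52.7)]
```

View pics/m2.png

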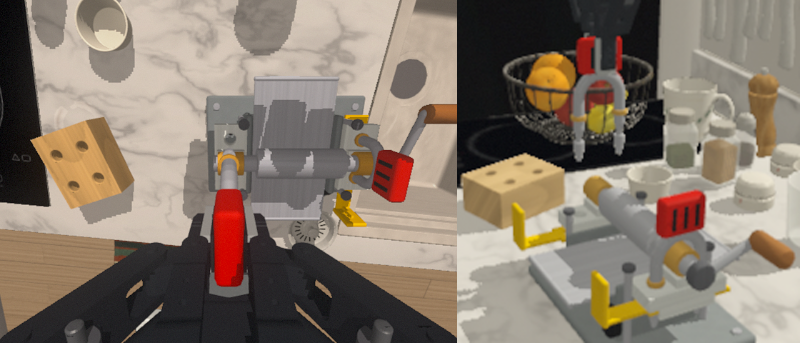

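The composite shows the keeper held upright over the shaft, legs straddling along the sheeter's x. The rear hole shows at about wrist pixel (321,190). I'll check the alignment numerically from this view.

```bash
python3 - <<'E'
from h import *
import pickle
c=pickle.load(open("wrist2.pkl","rb"));P=pts(c)
for m,ce in comps(c,"bush"):
    Q=P[m];Q=Q[(Q[:,2]<130)&(Q[:,2]>60)]
    if len(Q)>20: print("bush",ce.round(),Q[:,2].max().round(1),rect(Q))
w=P[150:230,285:360].reshape(-1,3);f=w[np.abs(w[:,2]-86.5)<3];print(np.median(f[:,2]),rect(f))
i=cv2.imread("pics/wrist2.png")[140:270,260:420];cv2.imwrite("pics/w2c.png",cv2.resize(i,None,fx=4,fy=4,interpolation=cv2.INTER_CUBIC))
E
```

```text
bush [617. 159.] 129.9 [array([ 616.4, -194.3]), array([ 8. , 32.7]), np.float64(23.6)]
bush [503. 194.] 93.7 [array([ 569.3, -146.6]), array([11.8, 15.6]), np.float64(77.1)]
bush [325. 226.] 123.8 [array([528.7,   7.8]), array([24.9, 30.1]), np.float64(5.9)]
bush [508. 230.] 123.6 [array([ 535.5, -144.8]), array([45.1, 17.1]), np.float64(3.4)]
86.59962881718693 [array([550.9,   9.6]), array([36.9, 40.1]), np.float64(5.8)]
```

View pics/w2c.png

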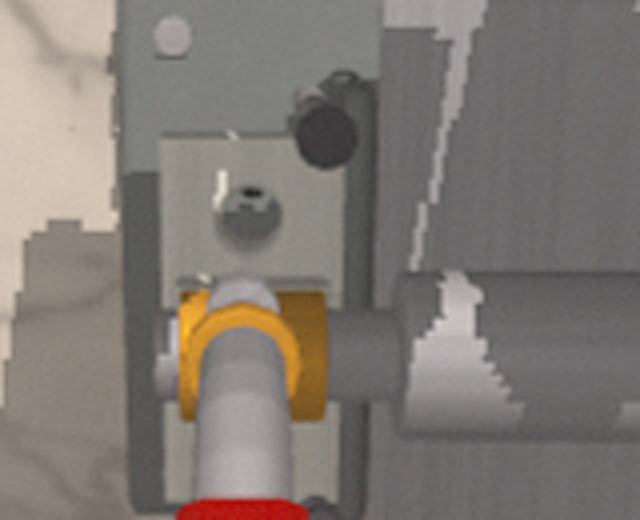

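The crop shows the rear hole centre at full-image (322.2,193.8) and the rear collar centred at column ~321.5. They are nearly in line.

```bash
python3 - <<'E'
from h import *
import pickle
c=pickle.load(open("wrist2.pkl","rb"));a=ray(c,322.2,193.8,86.5)
u=np.array([np.cos(np.radians(6.3)),np.sin(np.radians(6.3)),0]);print(a.round(1),"bearing",(a-24*u).round(1))
# collar at z = grip(267.6-7.3)-66+~3
print("collar",ray(c,321.5,225,198).round(1),c["cx"],c["cy"])
plan([528,7.8,250],96.3)
E
```

```text
[552.5  10.4  86.5] bearing [528.6   7.7  86.5]
collar [554.4  11.5 198. ] 320.0584255551404 239.14989888719143
t 10.47 tcp [528.    8.7 267.6] yaw -83.8 turn [-0.   -0.   -0.01] shift [-0.004  0.035  0.704] F [-0.4  0.6 -3. ] j [ 0.2   0.36 -0.38  1.73  0.15  1.08 -1.68]
```

drive_tool:
  translation:
    - [0,0.05,0.2]
    - [0,0,0.4]
    - [0,0,0.5]
    - [0,0,0.5]
    - [0,0,0.3]
    - [0,0,0.2]
    - [0,0,0]
    - [0,0,0]
  angular:
    - [0,0,0]
    - [0,0,0]
    - [0,0,0]
    - [0,0,0]
    - [0,0,0]
    - [0,0,0]
    - [0,0,0]
    - [0,0,0]
  claw: [0,0,0,0,0,0,0,0]

```text
time: 11.48
tool_pos: [528.4, 6.9, 215.4]
orientation: [-3.137, -0.169, -0.001]
ft_force: [-0.5, -0.1, -2.6]
grip_width: 15.2
finger_force: 58.7
```

drive_tool:
  translation:
    - [0,0,0.15]
    - [0,0,0.15]
    - [0,0,0.15]
    - [0,0,0]
  angular:
    - [0,0,0]
    - [0,0,0]
    - [0,0,0]
    - [0,0,0]
  claw: [0,0,0,0]

```text
time: 11.98
tool_pos: [528.0, 6.8, 203.4]
orientation: [-3.137, -0.169, 0.001]
ft_force: [0.6, 0.3, -2.9]
grip_width: 15.4
finger_force: 58.7
```

drive_tool:
  translation:
    - [0,0,0.1]
    - [0,0,0.1]
    - [0,0,0.1]
    - [0,0,0]
  angular:
    - [0,0,0]
    - [0,0,0]
    - [0,0,0]
    - [0,0,0]
  claw: [0,0,0,0]

```text
time: 12.48
tool_pos: [528.0, 6.8, 196.1]
orientation: [-3.137, -0.169, 0.001]
ft_force: [-0.2, -0.9, -3.0]
grip_width: 15.2
finger_force: 58.7
```

drive_tool:
  translation:
    - [0,0,0.1]
    - [0,0,0.1]
    - [0,0,0]
  angular:
    - [0,0,0]
    - [0,0,0]
    - [0,0,0]
  claw: [0,0,0]

```text
time: 12.85
tool_pos: [528.2, 6.9, 191.1]
orientation: [-3.137, -0.169, 0.0]
ft_force: [0.2, -0.4, -3.0]
grip_width: 15.5
finger_force: 58.8
```

drive_tool:
  translation:
    - [0,0,0.1]
    - [0,0,0.1]
    - [0,0,0.1]
    - [0,0,0]
  angular:
    - [0,0,0]
    - [0,0,0]
    - [0,0,0]
    - [0,0,0]
  claw: [0,0,0,0]

```text
time: 13.35
tool_pos: [527.8, 6.8, 183.1]
orientation: [-3.137, -0.169, 0.002]
ft_force: [0.3, -0.2, -5.8]
grip_width: 15.2
finger_force: 58.6
```

drive_tool:
  translation:
    - [0,0,0.1]
    - [0,0,0.1]
    - [0,0,0.1]
    - [0,0,0]
  angular:
    - [0,0,0]
    - [0,0,0]
    - [0,0,0]
    - [0,0,0]
  claw: [0,0,0,0]

```text
time: 13.85
tool_pos: [527.7, 6.7, 175.6]
orientation: [-3.137, -0.169, 0.002]
ft_force: [-0.3, 0.7, -4.5]
grip_width: 15.1
finger_force: 58.7
```

drive_tool:
  translation:
    - [0,0,0.1]
    - [0,0,0.1]
    - [0,0,0.1]
  angular:
    - [0,0,0]
    - [0,0,0]
    - [0,0,0]
  claw: [0,0,0]

```text
time: 14.22
tool_pos: [528.2, 6.9, 168.6]
orientation: [-3.137, -0.169, -0.0]
ft_force: [-0.0, 0.1, -2.2]
grip_width: 15.0
finger_force: 58.8
```

drive_tool:
  translation:
    - [0,0,0.06]
    - [0,0,0.06]
  angular:
    - [0,0,0]
    - [0,0,0]
  claw: [0,0]

```text
time: 14.48
tool_pos: [528.4, 6.9, 166.1]
orientation: [3.137, 0.169, 0.001]
ft_force: [-0.8, -0.3, 4.9]
grip_width: 15.1
finger_force: 59.6
```

Friction is now felt (about +8 N). Continuing in small steps.

drive_tool:
  translation:
    - [0,0,0.04]
    - [0,0,0.04]
  angular:
    - [0,0,0]
    - [0,0,0]
  claw: [0,0]

```text
time: 14.72
tool_pos: [528.5, 6.9, 164.2]
orientation: [3.137, 0.169, 0.002]
ft_force: [-0.8, -0.4, 1.3]
grip_width: 15.4
finger_force: 59.6
```

drive_tool:
  translation:
    - [0,0,0.04]
    - [0,0,0.04]
  angular:
    - [0,0,0]
    - [0,0,0]
  claw: [0,0]

```text
time: 14.98
tool_pos: [528.3, 6.9, 161.7]
orientation: [-3.137, -0.169, -0.0]
ft_force: [0.8, 0.1, 3.2]
grip_width: 15.2
finger_force: 59.6
```

drive_tool:
  translation:
    - [0,0,0.03]
  angular:
    - [0,0,0]
  claw: [0]

```text
time: 15.1
tool_pos: [528.2, 6.9, 160.9]
orientation: [-3.137, -0.169, -0.0]
ft_force: [-0.9, 0.3, 2.3]
grip_width: 15.1
finger_force: 59.6
```

drive_tool:
  translation:
    - [0,0,0.03]
  angular:
    - [0,0,0]
  claw: [0]

```text
time: 15.22
tool_pos: [528.3, 6.9, 160.2]
orientation: [-3.137, -0.169, -0.0]
ft_force: [-0.1, -1.0, 2.1]
grip_width: 15.1
finger_force: 59.6
```

drive_tool:
  translation:
    - [0,0,0.02]
  angular:
    - [0,0,0]
  claw: [0]

```text
time: 15.35
tool_pos: [528.2, 6.9, 159.7]
orientation: [-3.137, -0.169, -0.0]
ft_force: [-0.1, 1.0, 1.9]
grip_width: 15.1
finger_force: 59.6
```

drive_tool:
  translation:
    - [0,0,0.03]
  angular:
    - [0,0,0]
  claw: [0]

```text
time: 15.48
tool_pos: [528.3, 6.9, 159.3]
orientation: [3.137, 0.169, 0.0]
ft_force: [-2.7, -0.6, 10.0]
grip_width: 14.9
finger_force: 60.3
```

drive_tool:
  translation:
    - [0,0,0.02]
  angular:
    - [0,0,0]
  claw: [0]

```text
time: 15.6
tool_pos: [528.3, 6.9, 159.2]
orientation: [3.137, 0.169, 0.001]
ft_force: [-3.3, -0.6, 13.9]
grip_width: 15.6
finger_force: 60.8
```

drive_tool:
  translation:
    - [0,0,0.02]
  angular:
    - [0,0,0]
  claw: [0]

```text
time: 15.72
tool_pos: [528.3, 6.9, 159.2]
orientation: [3.137, 0.169, 0.001]
ft_force: [-4.5, -0.2, 17.6]
grip_width: 15.2
finger_force: 61.4
```

The collars have met a firm stop at the expected height. I'll relieve the push, release and look.

drive_tool:
  translation:
    - [0,0,-0.05]
    - [0,0,0]
    - [0,0,0]
    - [0,0,0]
    - [0,0,0]
  angular:
    - [0,0,0]
    - [0,0,0]
    - [0,0,0]
    - [0,0,0]
    - [0,0,0]
  claw: [0,0,0.3,0.5,0.5]

```text
time: 16.35
tool_pos: [528.1, 6.9, 159.1]
orientation: [-3.137, -0.169, 0.0]
ft_force: [0.0, -0.3, 0.1]
grip_width: 42.4
finger_force: 0.0
```

drive_tool:
  translation:
    - [0,0,-0.5]
    - [0,0,-1]
    - [0,0,-1]
    - [0,0,-1]
    - [0,0,-0.5]
    - [0,0,0]
    - [0,0,0]
  angular:
    - [0,0,0]
    - [0,0,0]
    - [0,0,0]
    - [0,0,0]
    - [0,0,0]
    - [0,0,0]
    - [0,0,0]
  claw: [0.5,0.5,0.5,0.5,0.5,0,0]

```text
time: 17.23
tool_pos: [527.7, 6.8, 258.5]
orientation: [-3.137, -0.169, 0.002]
ft_force: [-0.9, 0.3, 0.4]
grip_width: 7.1
finger_force: 0.0
```

```bash
python3 - <<'E'
from h import *
import pickle
T=plan([420,-5,200],96.3)
for n in("wrist","side"):
    c=capture(n);P=pts(c);save(c,n+"3.png")
    for k in("red","yel"):
      for m,ce in comps(c,k):
        Q=P[cv2.erode(m.astype(np.uint8),np.ones((3,3)))>0];Q=Q[(Q[:,2]<200)&(Q[:,2]>40)&(Q[:,0]>400)&(Q[:,1]<100)]
        if len(Q)<10: continue
        zt=np.percentile(Q[:,2],97);U=Q[Q[:,2]>zt-5];print(n,k,ce.round(),"z",zt.round(1),len(U),rect(U))
i=cv2.imread("pics/side3.png")[210:360,210:410];cv2.imwrite("pics/s3c.png",cv2.resize(i,None,fx=4,fy=4,interpolation=cv2.INTER_CUBIC))
E
```

```text
t 17.23 tcp [527.7   6.8 258.5] yaw -83.8 turn [-0.    0.01 -0.01] shift [-4.335 -0.006  2.341] F [-0.9  0.3  0.4] j [ 0.21  0.37 -0.37  1.75  0.15  1.06 -1.68]
wrist red [320. 249.] z 171.7 1356 [array([529.4,   7. ]), array([43.2, 13.8]), np.float64(5.6)]
wrist red [556. 248.] z 171.4 1484 [array([ 545.8, -149.9]), array([43.1, 14.4]), np.float64(5.1)]
wrist yel [504. 164.] z 69.8 132 [array([ 591.4, -145.9]), array([ 7.9, 26.8]), np.float64(5.6)]
wrist yel [488. 302.] z 110.5 141 [array([ 466.2, -159. ]), array([ 3.7, 23. ]), np.float64(6.5)]
wrist yel [320. 312.] z 110.7 92 [array([434.2,  -2.8]), array([ 4.5, 12.6]), np.float64(7.7)]
side red [291. 228.] z 170.0 89 [array([524.7,   1.2]), array([38.7,  9.7]), np.float64(3.5)]
side red [342. 266.] z 170.4 138 [array([ 541.9, -157.1]), array([11.3, 41.5]), np.float64(89.6)]
side yel [247. 278.] z 109.2 20 [array([431.4,  -7.9]), array([ 2.2, 19.2]), np.float64(10.0)]
side yel [298. 326.] z 108.3 37 [array([ 461.9, -164.6]), array([ 2.8, 18.8]), np.float64(9.9)]
```

View pics/s3c.png

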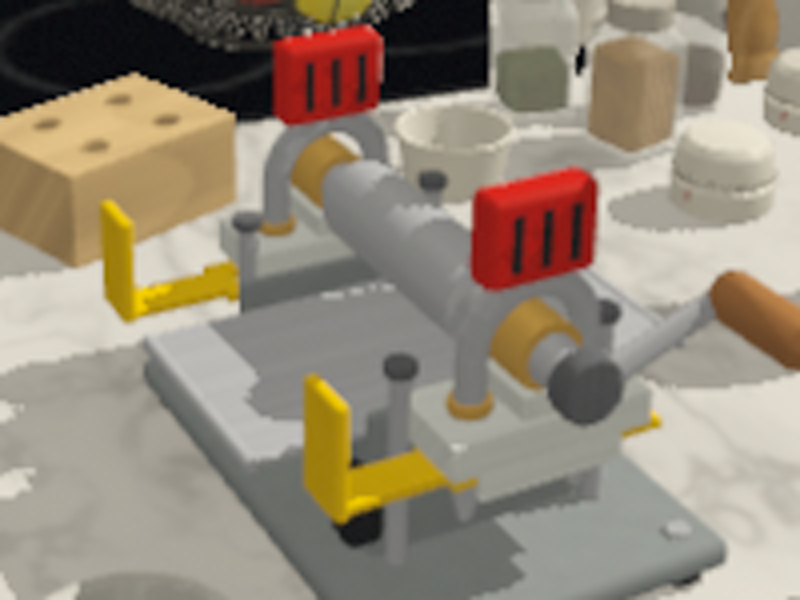

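The crop shows both collars of the open-side keeper sitting on the flange, with the same height as the right one (171.7 vs 171.4). Its yellow tab is still out to the front. Next I go in front of the tab with the jaws shut.

drive_tool:
  translation:
    - [-0.5,0,0]
    - [-0.9,0,0]
    - [-0.9,0,0]
    - [-0.9,0,0]
    - [-0.9,0,0]
    - [-0.6,0,0]
    - [0,0,0]
    - [0,0,0]
  angular:
    - [0,0,0]
    - [0,0,0]
    - [0,0,0]
    - [0,0,0]
    - [0,0,0]
    - [0,0,0]
    - [0,0,0]
    - [0,0,0]
  claw: [0,0,0,0,0,0,0,0]

```text
time: 18.32
tool_pos: [412.0, -5.7, 259.4]
orientation: [-3.137, -0.169, -0.001]
ft_force: [-0.3, 0.3, 0.7]
grip_width: -0.2
finger_force: 0.0
```

```bash
python3 - <<'E'
from h import *
plan([410,-5.3,105],96.3)
E
```

```text
t 18.32 tcp [412.   -5.7 259.4] yaw -83.8 turn [-0.   -0.01 -0.01] shift [-0.079 -0.024  6.177] F [-0.3  0.3  0.7] j [ 0.28  0.18 -0.39  2.01  0.08  0.96 -1.61]
```

drive_tool:
  translation:
    - [-0.08,0,0.5]
    - [0,0,0.9]
    - [0,0,0.9]
    - [0,0,0.9]
    - [0,0,0.9]
    - [0,0,0.9]
    - [0,0,0.7]
    - [0,0,0.4]
    - [0,0,0]
    - [0,0,0]
  angular:
    - [0,0,0]
    - [0,0,0]
    - [0,0,0]
    - [0,0,0]
    - [0,0,0]
    - [0,0,0]
    - [0,0,0]
    - [0,0,0]
    - [0,0,0]
    - [0,0,0]
  claw: [0,0,0,0,0,0,0,0,0,0]

```text
time: 19.58
tool_pos: [409.7, -5.9, 107.1]
orientation: [-3.137, -0.169, -0.001]
ft_force: [0.3, 0.9, 0.3]
grip_width: -0.0
finger_force: 0.0
```

```bash
python3 - <<'E'
from h import *
plan([421,-4.1,105],96.3)
c=capture("side");P=pts(c);save(c,"side4.png")
i=cv2.imread("pics/side4.png")[150:350,170:410];cv2.imwrite("pics/s4c.png",cv2.resize(i,None,fx=3,fy=3,interpolation=cv2.INTER_CUBIC))
E
```

```text
t 19.57 tcp [409.7  -5.9 107.1] yaw -83.8 turn [-0.   -0.   -0.01] shift [ 0.459 -0.02   0.082] F [0.3 0.9 0.3] j [ 0.19  0.41 -0.32  2.24  0.25  0.53 -1.79]
```

View pics/s4c.png

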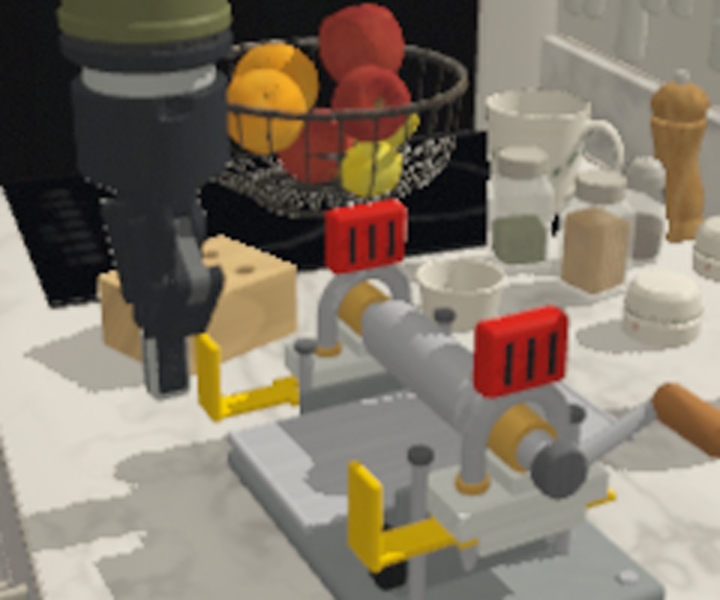

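The crop shows the shut fingertips in front of the open-side tab with a small gap, level with the tab. Now I push.

drive_tool:
  translation:
    - [0.1,0,0]
    - [0.15,0,0]
    - [0.15,0,0]
    - [0.1,0,0]
    - [0.05,0,0]
  angular:
    - [0,0,0]
    - [0,0,0]
    - [0,0,0]
    - [0,0,0]
    - [0,0,0]
  claw: [0,0,0,0,0]

```text
time: 20.25
tool_pos: [422.8, -4.5, 106.7]
orientation: [3.137, 0.169, -0.001]
ft_force: [-1.9, -1.2, 2.1]
grip_width: 0.2
finger_force: 1.0
```

drive_tool:
  translation:
    - [0.08,0,0]
    - [0.08,0,0]
  angular:
    - [0,0,0]
    - [0,0,0]
  claw: [0,0]

```text
time: 20.5
tool_pos: [426.9, -4.1, 106.7]
orientation: [3.137, 0.169, -0.001]
ft_force: [-2.5, -0.8, 0.3]
grip_width: -0.1
finger_force: 1.0
```

drive_tool:
  translation:
    - [0.08,0,0]
    - [0.08,0,0]
  angular:
    - [0,0,0]
    - [0,0,0]
  claw: [0,0]

```text
time: 20.75
tool_pos: [431.1, -3.6, 106.7]
orientation: [-3.137, -0.169, 0.0]
ft_force: [-2.2, -0.6, 0.0]
grip_width: 0.1
finger_force: 1.0
```

drive_tool:
  translation:
    - [0.06,0,0]
  angular:
    - [0,0,0]
  claw: [0]

```text
time: 20.88
tool_pos: [432.5, -3.5, 106.7]
orientation: [-3.137, -0.169, 0.0]
ft_force: [-2.1, -0.3, -0.8]
grip_width: 0.1
finger_force: 1.0
```

drive_tool:
  translation:
    - [0.04,0,0]
  angular:
    - [0,0,0]
  claw: [0]

```text
time: 21.0
tool_pos: [432.9, -3.4, 106.7]
orientation: [3.137, 0.169, -0.002]
ft_force: [-6.0, -0.4, 2.8]
grip_width: 0.0
finger_force: 2.7
```

drive_tool:
  translation:
    - [0.03,0,0]
  angular:
    - [0,0,0]
  claw: [0]

```text
time: 21.12
tool_pos: [432.9, -3.5, 106.7]
orientation: [3.137, 0.169, -0.004]
ft_force: [-7.2, -0.7, 5.7]
grip_width: -0.3
finger_force: 3.6
```

drive_tool:
  translation:
    - [0.02,0,0]
  angular:
    - [0,0,0]
  claw: [0]

```text
time: 21.25
tool_pos: [432.9, -3.5, 106.6]
orientation: [3.137, 0.169, -0.005]
ft_force: [-8.3, -0.5, 6.8]
grip_width: 0.2
finger_force: 4.1
```

The slide is at a firm stop with about 8 N. Backing off and checking.

drive_tool:
  translation:
    - [-0.3,0,0]
    - [-0.5,0,0]
    - [-0.1,0,0]
    - [0,0,-0.6]
    - [0,0,-1]
    - [0,0,-1]
    - [0,0,-1]
    - [0,0,-1]
    - [0,0,0]
    - [0,0,0]
  angular:
    - [0,0,0]
    - [0,0,0]
    - [0,0,0]
    - [0,0,0]
    - [0,0,0]
    - [0,0,0]
    - [0,0,0]
    - [0,0,0]
    - [0,0,0]
    - [0,0,0]
  claw: [0,0,0,0,0,0,0,0,0,0]

```text
time: 22.5
tool_pos: [412.1, -5.7, 221.3]
orientation: [3.137, 0.168, -0.0]
ft_force: [-0.1, -0.3, 0.3]
grip_width: 0.0
finger_force: 0.0
```

```bash
python3 - <<'E'
from h import *
for n in("wrist","side","scene"):
    c=capture(n);P=pts(c);save(c,n+"5.png")
    for k in("red","yel"):
      for m,ce in comps(c,k):
        Q=P[cv2.erode(m.astype(np.uint8),np.ones((3,3)))>0];Q=Q[(Q[:,2]<200)&(Q[:,2]>40)&(Q[:,0]>400)&(Q[:,1]<100)]
        if len(Q)<10: continue
        zt=np.percentile(Q[:,2],97);U=Q[Q[:,2]>zt-5];print(n,k,ce.round(),"z",zt.round(1),len(U),rect(U))
o=get_obs();print(o["time"],o["ft_force"])
i=cv2.imread("pics/side5.png")[190:400,180:460];cv2.imwrite("pics/s5c.png",cv2.resize(i,None,fx=2.8,fy=2.8,interpolation=cv2.INTER_CUBIC))
E
```

```text
wrist red [320.  47.] z 171.8 3037 [array([523.4,   6.5]), array([37.5, 14.7]), np.float64(5.5)]
wrist red [623.  58.] z 159.1 311 [array([ 535.9, -144.3]), array([30.2,  5. ]), np.float64(14.5)]
wrist yel [320. 170.] z 110.8 250 [array([447.9,  -1.4]), array([ 4.4, 23. ]), np.float64(6.4)]
wrist yel [532. 176.] z 110.9 273 [array([ 465. , -159.4]), array([ 4.6, 24.5]), np.float64(6.3)]
side red [291. 228.] z 170.4 80 [array([524.9,   1.9]), array([38.5,  8.4]), np.float64(4.9)]
side red [342. 267.] z 170.4 138 [array([ 542.4, -157.3]), array([39.9,  8.3]), np.float64(3.6)]
side yel [252. 276.] z 109.3 20 [array([445.7,  -7.4]), array([ 2.8, 17.6]), np.float64(3.6)]
side yel [298. 326.] z 107.9 41 [array([ 462.2, -165.2]), array([ 2. , 19.3]), np.float64(10.4)]
scene red [372. 234.] z 168.0 57 [array([521.1,  13. ]), array([36.1,  7.3]), np.float64(12.0)]
scene yel [450. 254.] z 94.1 7 [array([ 459.5, -154.1]), array([0.4, 8.2]), np.float64(8.6)]
scene yel [399. 282.] z 105.0 20 [array([442.4,   3.9]), array([ 2.4, 20. ]), np.float64(9.3)]
22.65 [-0.11257373  0.08893554 -0.53021562]
```

View pics/s5c.png

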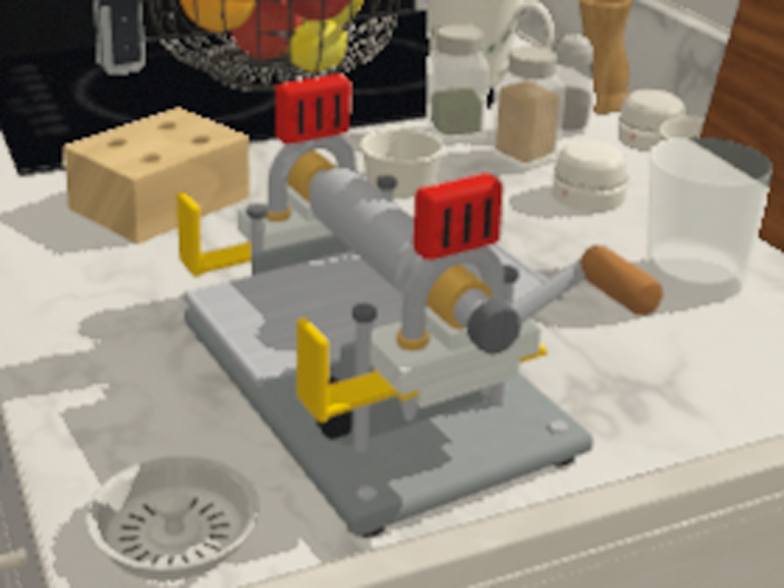

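The picture shows the keeper seated at the same height as the right one and the slide moved about 14 mm, matching the right tab's locked offset. The other things stand where they were and the gripper is clear.

```bash
python3 -c "
from bench import *
print(sign_off())"
```

```text
the job is handed in; nothing more can be done
None
```

The job is handed in: the keeper's collars sit home on the flange, the yellow lock slide is pushed about 14 mm back to its stop, and the gripper is clear. The hardest press was about 20 N (two kilograms), the bystanders were not touched, and it took about 23 s; no verdict has come back.

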